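Fresh cell into the handpiece power box

ROBOT

A 7-joint arm with a two-finger parallel gripper is mounted at the origin on the work surface. World frame = base frame: x ahead of the robot, y to its left, z up, the work surface at z = 0. Lengths are in m, angles in rad, forces in N, time in s.
With the tool pointing down it reaches from about 0.425 to 0.925 m from the base axis. Payload 6.8 kg.
Tool frame: the origin (TCP) lies midway between the tips of the shut fingers; the grasp point (between the pads) lies 19 mm behind it; z points along the fingers, y is the line along which they close (so a half turn about z gives the same grasp; the last joint's range is limited). The gripper opens to 85 mm and grips with 20 to 120 N. Pads are 22 mm wide; open, the fingers measure 114 mm over their backs; the gripper's body (76 mm by 85 mm) begins 54 mm behind the grasp point. The pads swing forward as they close: fully open they stand 13 mm farther back than shut.
Start: joints at [1.16, 0.477, 0.022, 1.555, -0.011, 1.109, -0.083], TCP at [0.201, -0.644, 0.231] pointing down, gripper open.
Joint ranges: [-2.96, 2.96], [-0.34, 2.1], [-1.41, 1.46], [0.24, 2.44], [-1.37, 4.51], [0.17, 1.92], [-2.96, 2.96]. Speed limits (rad/s): [2.39, 2.39, 3.14, 3.14, 3.14, 3.14, 3.14].

INTERFACE

Orientations are given as a unit quaternion [w, x, y, z].
In Python, from station import bot, eyes, ticket gives the robot as it stands.
- The arm moves only by the shell command python3 -m crank 'ROWS' [FORCE]. ROWS is text: rows parted by semicolons, each of 7 numbers parted by spaces: the shift along the tool's x, y, z in units of 0.5 m (1.0 is 0.5 m), then the turn, a rotation vector about the tool's x, y, z in units of 180 degrees (1.0 is 180 degrees), then the closure, from 0 (fully open) to 1 (shut). A call has 1 to 20 rows; each row is the pose to reach, as a shift and turn from the pose commanded when the call began, along the tool's axes at that moment, turning the shorter way round; what a row does not reach only later rows make up. A row lasts 1/10 s, in which the tool goes at most 50 mm and 8.59 degrees, less where a joint would pass 70% of its speed; a pose out of reach is approached as far as the arm can. A call with a number of a shift or a turn outside -1 to 1 is refused whole. A call with a gripper value outside its range is refused whole. The fingers move at their own pace and stop on an object; FORCE is the grip in N (left out, the last holds). Time passes only in rows, so rows that repeat a pose let the fingers close. It gives the time, the measured TCP pose, the force, the opening and the grip force at its end, in the units of the state.
- bot.get_obs(): the state, without advancing time (a new reading comes with each control period).
- eyes.read_camera(name): name is "scene" or "top"; returns a dict with "image" (480x640x3 uint8, red, green, blue), "K" (3x3 intrinsics, pixels), "R" (3x3) and "t" (3): a world point X has camera coordinates R X + t. Camera axes: x right, y down, z forward; pixel columns grow to the right and rows downward; lengths in m; the calibration is good to about 2 mm. A picture is of the moment at which its call begins. There is no depth.
- ticket.hand_in(): hands the job in; it is judged then, once.
The state is a dict: "t": time; "q": joint angles; "joint_vel": joint speeds; "joint_torque": joint torques, N m; "eef_pos": TCP position; "tool_rot": TCP orientation; "contact_force": force on the tool from outside, world axes, zero at the start; "torque": the same for the moment, N m; "gripper_width": opening from 0.0 (shut) to 1.0 (fully open); "grasp_force": force on a finger pad.
Only numpy, scipy, OpenCV 4.12 (cv2) and the standard library are available. Lean on these libraries where they do the work, as an engineer would, in place of code of your own. Each camera call takes 0.05 s, during which the arm holds its last target. There are 200 camera calls.

TASK

Take the square-handled pin tool from the punch block, use it to hold down the recessed release button of the power box's battery sled while you push the sled fully out with it, then stand the tool in the wooden pot and let go of it. Then take the front cell from the sloped feed lane, letting the others roll forward and stay in the lane, and set it down, without dropping it, lying in the sled's cradle; leave the sled out, and leave the gravers and the other bench things where they are.

Things in the scene. Friction and masses are not known exactly. Their poses are not given: they have to be found in the camera images.
- power_box: Grey painted steel power box of a bench handpiece, fixed, 130 x 110 x 75 mm high, at any yaw within 0.3 rad. Origin on the bench at the middle of its open mouth; x points from the mouth into the box, so the sled comes out along -x; z up.
- sled (a joint): Grey plastic battery sled, 84 mm wide, sliding level out of the box: 0 home, 0.078 m fully out, friction 3 N, stays where left. Its front block (44 mm long, top 50 mm above the bench) stands before the mouth and holds the release's well; behind it a cradle for one cell. With the release up a bolt locks it, and catches again in the first 50 mm of travel.
- release (a joint): Black release button at the bottom of the well, pressed straight down: 0 up, 0.008 m fully down. The sled is free from 0.0055 m on. Springs back; 3 N at the start of the stroke, 6 N at its end. Its top is 28 mm above the bench when up, 22 mm below the well's mouth. It travels with the sled.
- well_mouth (a point): Centre of the mouth of the release well in the top of the sled's front block, 50 mm above the bench, moving with the sled: a square well 18 x 18 mm, 22 mm deep to the button. With the sled home it lies 24 mm in front of the box's mouth. The pin pushes the sled by the well's wall. Axes as the power box.
- cradle_seat (a point): Centre of a cell when seated in the sled's cradle, 34 mm above the bench, moving with the sled; 44 mm outside the mouth when fully out. Cradle inside 48 mm (x) by 68 mm (y), floor 14 mm above the bench, rims 8 mm high; the cell lies across it, axis along y. The sled's front block (top 36 mm above this floor) begins 36 mm in front of this point. Axes as the power box.
- pin_tool: Pin tool upright in one hole of the punch block: the only one with a square dark steel handle, 16 x 16 mm, flat top; below it a round collar 22 mm across (42 to 50 mm above the tip) and a steel pin 8 mm thick. 137 mm long, about 100 g. Origin at the pin's tip, z up, x and y square to the handle's faces, yaw within 0.25 rad of the block's. Its collar rests on the block, tip 8 mm above the bench.
- punch_block: Dark wooden block, fixed, 150 x 60 x 50 mm high, on the left or the right of the bench. Origin at the centre of its underside, x along the row of three 12 mm holes, which lie at -50, 0 and +50 mm.
- graver_bulb: Wooden-handled graver with a bulb-shaped round handle 82 mm high, 26 mm across, in another hole of the block. Origin at the handle's underside, on the block's top.
- graver_taper: Wooden-handled graver with a tapered round handle 75 mm high, 24 mm across, in another hole of the block. Origin at the handle's underside, on the block's top.
- tool_pot: Square open wooden pot, fixed, 66 x 66 x 80 mm high, walls 6 mm, inner floor 6 mm above the bench. Origin at the centre of its underside. A tool let go in it leans on its wall.
- lane: Aluminium feed lane, fixed, on the left or the right of the bench, opposite the punch block. Origin on the bench under the front cell; it rises 7 degrees along its x, runs from 27 mm in front of the origin to 200 mm behind, 78 mm wide, with side rims 8 mm and a front stop 12 mm above its floor; the floor is 30 mm above the bench at the origin.
- lane_front (a point): Centre of a cell lying against the lane's front stop, 50 mm above the bench. Axes as the lane; a cell lies with its axis along y.
- cell_1: Cell lying front-most (lowest) in the lane: plain grey metal cylinder 40 mm in diameter, 60 mm long, about 200 g. Origin at its centre, y along its axis; it rolls. Cells touch one another, so they are taken by their flat ends.
- cell_2: Cell number 2 from the front in the lane: plain grey metal cylinder 40 mm in diameter, 60 mm long, about 200 g. Origin at its centre, y along its axis; it rolls. Cells touch one another, so they are taken by their flat ends.
- cell_3: Cell number 3 from the front in the lane: plain grey metal cylinder 40 mm in diameter, 60 mm long, about 200 g. Origin at its centre, y along its axis; it rolls. Cells touch one another, so they are taken by their flat ends.
- cell_4: Cell number 4 from the front in the lane: plain grey metal cylinder 40 mm in diameter, 60 mm long, about 200 g. Origin at its centre, y along its axis; it rolls. Cells touch one another, so they are taken by their flat ends.
- jar: Glass jar with a steel lid, 40 mm across, 55 mm high, loose, between the sled and a side rack; origin under its centre.
- tin: Steel tin, 40 mm across, 45 mm high, loose, between the sled and a side rack; origin under its centre.
- tape_roll: Roll of paper tape lying flat, 66 mm across, 24 mm high, loose, beside the pot; origin under its centre.
- ring_case: Blue plastic ring case, 50 x 60 x 25 mm, loose, beside the pot; origin under its centre.
There are look-alikes about, which are no part of the job. Several things have the shape of the pin_tool; the one meant has the colours described above. Leave any blue look-alike of the cell_3 alone.

How it is judged:
On the way, in this order (a step that is already met when the one before it is completed fails the run):
1. the sled has been pushed fully out (beyond 68 mm) with the pin tool still holding the release down (value of joint sled above 0.068 m and value of joint release above 0.004 m and contact force between pin_tool and power_box above 0.5 N), for 0.1 s.
2. the pin tool stands in the pot, let go (horizontal distance between pin_tool and tool_pot below 0.04 m and height (world z) of pin_tool below 0.03 m and angle between pin_tool's own z axis and vertical below 0.75 rad and contact force between the fingers and pin_tool below 0.1 N), for 0.2 s.
3. the front cell has been lifted from the lane (distance between cell_1 and lane_front above 0.06 m and contact force between the fingers and cell_1 above 0.5 N), for 0.1 s.
4. the cell is lowered into the cradle while still held (distance between cell_1 and cradle_seat below 0.018 m and contact force between the fingers and cell_1 above 0.3 N), for 0.05 s.
At the end, for the whole second after the job is handed in: Front cell at rest across the cradle (centre within 12 mm of the seat, axis within 0.2 rad), sled at least 65 mm out, pin tool let go in the pot (tip within 40 mm of its centre, below 30 mm, leaning under 0.75 rad), second cell within 12 mm of the lane's front place, the others in the lane behind (all of step 2 and distance between cell_1 and cradle_seat below 0.012 m and angle between the y axis of cell_1 and the y axis of cradle_seat, either way round below 0.2 rad and linear speed of each of cell_1, cell_2 below 0.03 m/s and value of joint sled above 0.065 m and distance between cell_2 and lane_front below 0.012 m and x of cell_3 in the frame of lane below 0.06 m and x of cell_4 in the frame of lane below 0.1 m and height (world z) of each of cell_3, cell_4 above 0.045 m); the robot touches nothing.
It fails at once if a bystander on the bench is pushed more than 30 mm (distance of any of jar, tin, tape_roll, ring_case from where it was at the start of the episode above 0.03 m).
It fails at once if a graver is knocked over or pulled from the punch block (angle between any of graver_bulb, graver_taper's own z axis and vertical above 0.4 rad or distance of any of graver_bulb, graver_taper from where it was at the start of the episode above 0.03 m).
It fails at once if another cell is lifted or knocked out of the lane (height (world z) of any of cell_2, cell_3, cell_4 above 0.12 m or height (world z) of any of cell_2, cell_3, cell_4 below 0.04 m).
It also fails if it takes over 67 s, if anything falls off the work surface, if the arm or the gripper's body presses on something with over 40 N, if the wrist force passes 120 N, or if a joint passes its speed limit or range.

## Working session

There is one attempt and no reset: what is moved stays moved. The work goes in short steps, Python scripts to look and compute and a shell command to move; the robot and the scene stay as the last step left them, time stands still between calls to the robot, and variables do not carry over. Pictures are saved under pics/ and viewed, at most 10 in all, crops included, and the job is handed in when it is done.

```bash
ls; mkdir -p pics
python3 - <<'E'
from station import bot, eyes
import cv2, pickle
o=bot.get_obs(); print(o)
d={}
for n in("scene","top"):
    c=eyes.read_camera(n); d[n]=c; cv2.imwrite(f"pics/{n}0.png",c["image"][:,:,::-1]); print(n,c["K"],c["R"],c["t"])
pickle.dump(d,open("c0.pkl","wb"))
E
```

```text
pics
{'t': 0.0, 'q': array([ 1.15989712,  0.47778484,  0.02234055,  1.55646604, -0.01152044,
        1.10931829, -0.08309992]), 'joint_vel': array([ 0.00101541,  0.00075839,  0.00036761,  0.00042891,  0.00088102,
       -0.00058122,  0.00103518]), 'joint_torque': array([ 2.22631564e-05, -5.96450114e+01,  1.60772536e+00, -2.81200272e+01,
        1.24424402e-02,  9.36886965e-03, -4.09115003e-06]), 'eef_pos': array([ 0.2010894 , -0.64371568,  0.23032982]), 'tool_rot': array([-9.02781554e-04,  9.88559652e-01,  1.50827587e-01, -1.98198399e-04]), 'contact_force': array([-0.6188363 ,  1.13642759,  0.01153463]), 'torque': array([-0.00627422, -0.00825509,  0.00482172]), 'grasp_force': 0.0, 'gripper_width': 0.9968304656501451}
scene [[529.33878923   0.         319.54980739]
 [  0.         529.33878923 240.63154172]
 [  0.           0.           1.        ]] [[ 0.37955787  0.92515984 -0.00388511]
 [ 0.69275803 -0.2869906  -0.66160616]
 [-0.61320643  0.24842638 -0.74984145]] [-0.19955731 -0.3564223   1.51520455]
top [[608.6969764   0.        315.6465428]
 [  0.        608.6969764 243.327391 ]
 [  0.          0.          1.       ]] [[-0.00627215 -0.99995497  0.00712236]
 [-0.98701353  0.00504737 -0.16055783]
 [ 0.16051465 -0.00803691 -0.98700074]] [-0.01679356  0.55702464  1.59426218]
```

View pics/scene0.png

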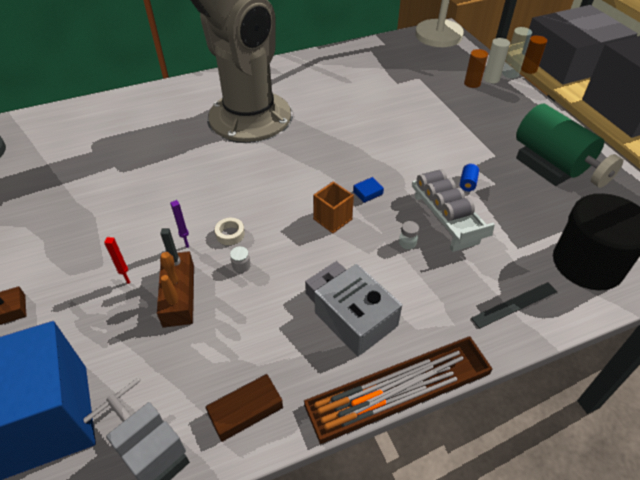

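View pics/top0.png

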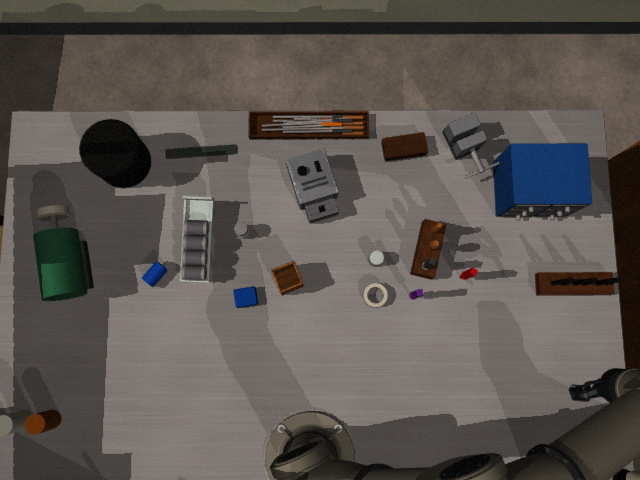

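Scene: power box at about (352,305) with the sled toward the robot, pot (333,205), lane (450,205), block (177,285). Candidates for the pin tool are red (117,260), purple (180,222), and the dark one in the block (168,243; top view 430,265). The dark one fits: it is the only dark square handle and it stands in the block. I'll confirm this in enlarged crops.

Run:
```python
import pickle,cv2,numpy as np
d=pickle.load(open("c0.pkl","rb"))
def crop(n,x,y,w,h,s):
    im=cv2.resize(d[n]["image"][y:y+h,x:x+w,::-1],None,fx=s,fy=s,interpolation=cv2.INTER_CUBIC)
    for i in range(0,w,10):
        cv2.line(im,(i*s,0),(i*s,6),(0,255,255),1)
        if i%20==0: cv2.putText(im,str(x+i),(i*s,16),0,.35,(0,0,255),1)
    for j in range(0,h,10):
        cv2.line(im,(0,j*s),(6,j*s),(0,255,255),1)
        if j%20==0: cv2.putText(im,str(y+j),(7,j*s+4),0,.35,(0,0,255),1)
    return im
A=np.zeros((600,800,3),np.uint8)
def put(im,x,y): 
    im=im[:600-y,:800-x]; A[y:y+im.shape[0],x:x+im.shape[1]]=im
put(crop("top",280,145,70,80,5),0,0)
put(crop("top",405,215,50,70,5),355,0)
put(crop("top",175,190,45,100,5),610,0)
put(crop("top",265,255,45,45,4),0,410)
put(crop("top",228,215,30,25,4),190,410)
put(crop("top",360,245,35,65,3),320,380)
cv2.imwrite("pics/m1.png",A); A[:]=0
put(crop("scene",300,255,110,100,4),0,0)
put(crop("scene",150,220,55,110,5),450,0)
put(crop("scene",405,160,95,95,3),0,405)
put(crop("scene",305,175,60,60,3),290,405)
cv2.imwrite("pics/m2.png",A)
```

```text
(no output)
```

View pics/m1.png

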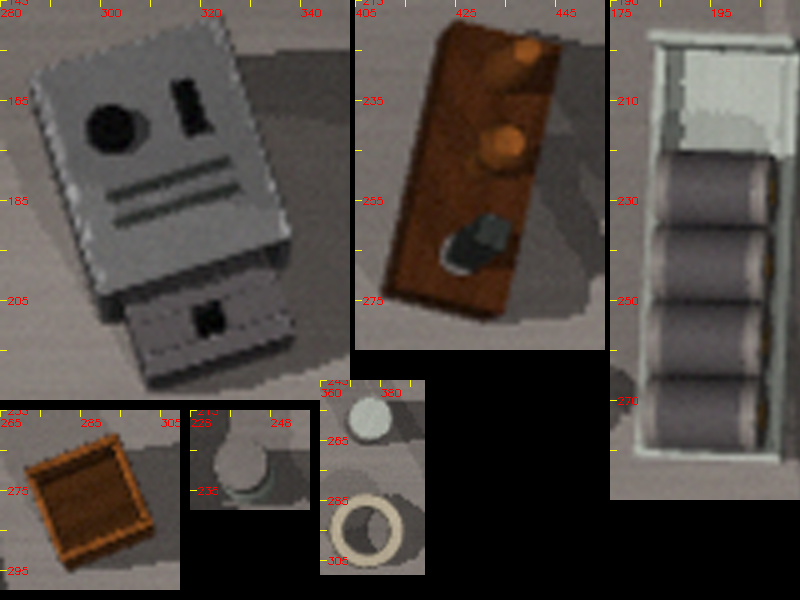

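View pics/m2.png

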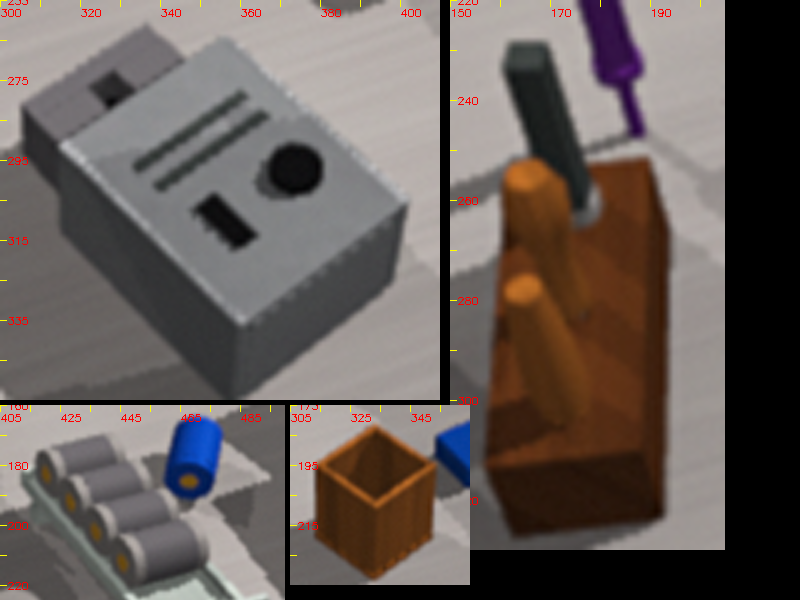

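The crops confirm it: the dark tool has a square handle and sits in the near hole of the block (top 432.6,261.4; scene 165.6,231). The gravers are orange and round, and the red and purple tools stand outside the block. The cells lie against the near-robot end of the lane. Next I fit the poses.

```bash
cat > h.py <<'E'
import pickle,numpy as np
from scipy.optimize import least_squares
D=pickle.load(open("c0.pkl","rb"))
def proj(n,X):
    c=D[n]; p=(np.asarray(X)@c["R"].T+c["t"])@c["K"].T; return p[:,:2]/p[:,2:]
def back(n,uv,z):
    c=D[n]; C=-c["R"].T@c["t"]; v=c["R"].T@np.linalg.solve(c["K"],[uv[0],uv[1],1]); return C+v*(z-C[2])/v[2]
def fit(obs,p0):  # obs: (cam, local xyz, uv)
    def f(p):
        c,s=np.cos(p[2]),np.sin(p[2]); r=[]
        for n,l,uv in obs: r+=list(proj(n,[[p[0]+c*l[0]-s*l[1],p[1]+s*l[0]+c*l[1],l[2]]])[0]-uv)
        return r
    s=least_squares(f,p0,loss="soft_l1"); return s.x.round(4),np.abs(np.array(s.fun)).round(1)
E
python3 - <<'E'
from h import *
T,S="top","scene"
for n in D: print(n,(-D[n]["R"].T@D[n]["t"]).round(3))
b=[(T,(0,.055,.075),(300.4,204)),(T,(0,-.055,.075),(338,192.6)),(T,(.13,.055,.075),(286.4,162)),(T,(.13,-.055,.075),(323.6,149.4)),
(S,(0,-.055,.075),(315,290.75)),(S,(0,.055,.075),(355.5,264.5)),(S,(.13,.055,.075),(401.75,305.75)),(S,(.13,-.055,.075),(360,336.25))]
print("box",fit(b,[.7,0,.2]), fit(b[:4],[.7,0,.2])[0],fit(b[4:],[.7,0,.2])[0])
print("well",back(T,(321.8,208.4),.05),back(S,(328,277.5),.05))
h=.033
p=[(T,(-h,h,.08),(282.5,294.5)),(T,(h,h,.08),(271.25,270)),(T,(h,-h,.08),(294.25,261.25)),(T,(-h,-h,.08),(303.25,283.25)),
(S,(-h,h,.08),(333.3,183.3)),(S,(h,h,.08),(354,195)),(S,(h,-h,.08),(333.7,209.3)),(S,(-h,-h,.08),(313.3,195.7))]
p=[o for o in p]
print("pot",fit(p,[.5,.05,.3]))
w,g=.075,.03
k=[(T,(w,g,.05),(423.4,219.4)),(T,(w,-g,.05),(446,224)),(T,(-w,g,.05),(411.4,273.4)),
(S,(-w,g,.05),(190,251.6)),(S,(w,-g,.05),(157.4,313)),(S,(-w,-g,.05),(160.6,254)),(S,(w,g,.05),(189,310))]
print("block",fit(k,[.6,-.3,-.2]))
print("tool top",back(T,(432.6,261.4),.145),back(S,(165.6,231.2),.145)," collar",back(T,(425.6,266.2),.056),back(S,(178,261.4),.056))
for n,uv,z in [(T,(180.2,281.4),.037),(T,(208.6,281.8),.037),(T,(183,196.6),.062),(T,(212.4,197.4),.062)]: print("lane",back(n,uv,z))
y=.039
l=[(T,(-.027,y,.037),(180.2,281.4)),(T,(-.027,-y,.037),(208.6,281.8)),(T,(.2,y,.062),(183,196.6)),(T,(.2,-y,.062),(212.4,197.4))]
print("lane",fit(l,[.5,.3,0]))
for nm,uv,z in [("jar",(241,231),.05),("tin",(377,258.5),.045),("tape",(375,295),.024),("case",(246,297),.025)]: print(nm,back(T,uv,z).round(3))
E
```

```text
scene [ 1.252 -0.294  0.9  ]
top [ 0.294 -0.007  1.663]
box (array([ 0.6752, -0.0289,  0.2996]), array([1.2, 0.1, 0.3, 0.7, 1.5, 2.9, 0. , 2. , 2.1, 0.1, 0.1, 2.1, 0.2,
       1.9, 1.4, 0.1])) [ 0.6713 -0.0314  0.3142] [ 0.6773 -0.028   0.2961]
well [ 0.65194523 -0.03720701  0.05      ] [ 0.65526484 -0.0345031   0.05      ]
pot (array([0.4653, 0.0565, 0.3991]), array([2.6, 2. , 1.1, 0.7, 0.8, 1.8, 0. , 0.7, 1.2, 2.9, 0.6, 0.6, 0.8,
       0. , 1.6, 1.1]))
block (array([ 0.5431, -0.323 , -0.2423]), array([0.1, 1.1, 1. , 0.5, 0.4, 1.5, 0.2, 1.3, 0.5, 0. , 0.2, 0.4, 0.3,
       0.9]))
tool top [ 0.49305499 -0.31337724  0.145     ] [ 0.49822323 -0.30998444  0.145     ]  collar [ 0.49195514 -0.31221109  0.056     ] [ 0.50320019 -0.30522225  0.056     ]
lane [0.45690044 0.34295289 0.037     ]
lane [0.45540449 0.26705102 0.037     ]
lane [0.68354971 0.33678047 0.062     ]
lane [0.68097806 0.25761518 0.062     ]
lane (array([ 0.4828,  0.304 , -0.0335]), array([0.3, 0.1, 0.4, 0.3, 0.2, 0.1, 0.3, 0.1]))
jar [0.591 0.181 0.05 ]
tin [ 0.515 -0.184  0.045]
tape [ 0.419 -0.179  0.024]
case [0.415 0.168 0.025]
```

```bash
cat > go.py <<'E'
# rows needed: go.py x y z yangle  -> shift/0.5 and turn/pi in tool axes
import sys,numpy as np
from scipy.spatial.transform import Rotation as R
from station import bot
def go(x,y,z,a):
    o=bot.get_obs(); w=o["tool_rot"]; Q=R.from_quat(np.r_[w[1:],w[0]])
    Y=np.array([np.cos(a),np.sin(a),0]);Z=np.array([0,0,-1.]);T=R.from_matrix(np.c_[np.cross(Y,Z),Y,Z])
    s=Q.inv().apply(np.array([x,y,z])-o["eef_pos"])/.5; r=(Q.inv()*T).as_rotvec()/np.pi
    print("shift",s.round(4),"turn",r.round(4),"t",round(o["t"],2),"q7",o["q"][6].round(2))
if __name__=="__main__": go(*map(float,sys.argv[1:5]))
E
python3 go.py .495 -.3115 .24 -1.813
```

```text
shift [ 0.7592 -0.4591 -0.0185] turn [-0.0005  0.0002  0.1735] t 0.1 q7 -0.08
```

```bash
python3 -m crank '0.15 -0.09 -0.018 0 0 0.035 0; 0.3 -0.18 -0.018 0 0 0.07 0; 0.45 -0.27 -0.018 0 0 0.105 0; 0.6 -0.36 -0.018 0 0 0.14 0; 0.7 -0.42 -0.018 0 0 0.17 0; 0.7592 -0.459 -0.018 0 0 0.1735 0; 0.7592 -0.459 -0.018 0 0 0.1735 0; 0.7592 -0.459 -0.018 0 0 0.1735 0; 0.7592 -0.459 -0.018 0 0 0.1735 0; 0.7592 -0.459 -0.018 0 0 0.1735 0; 0.7592 -0.459 -0.018 0 0 0.1735 0; 0.7592 -0.459 -0.018 0 0 0.1735 0; 0.7592 -0.459 -0.018 0 0 0.1735 0; 0.7592 -0.459 -0.018 0 0 0.1735 0' 80; python3 go.py .495 -.3115 .101 -1.813
python3 - <<'E'
from station import eyes
import cv2,numpy as np
a=eyes.read_camera("top")["image"][180:330,340:490,::-1];b=eyes.read_camera("scene")["image"][160:310,100:250,::-1]
cv2.imwrite("pics/m3.png",np.hstack([cv2.resize(i,(400,400),interpolation=2) for i in(a,b)]))
E
```

```text
t: 1.5
eef_pos: [0.4942, -0.3133, 0.2403]
tool_rot: [0.0, 0.993, -0.122, -0.0]
contact_force: [0.4, -0.6, -0.5]
gripper_width: 0.998
grasp_force: 0.0
shift [ 0.0007 -0.004   0.2786] turn [ 0.0001  0.0001 -0.0008] t 1.5 q7 -1.37
```

View pics/m3.png

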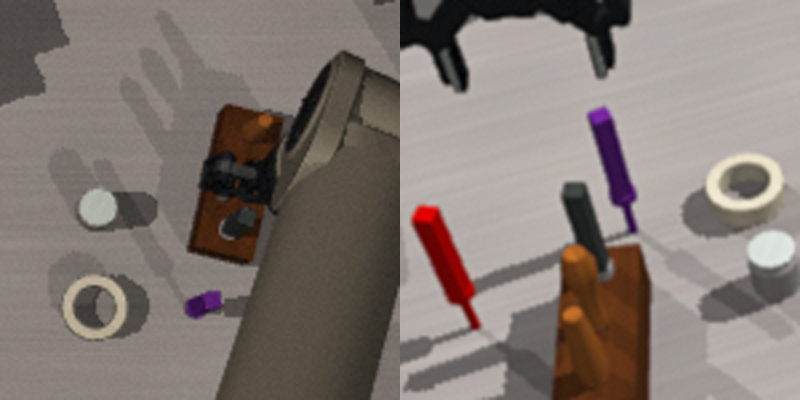

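```bash
python3 - <<'E'
from h import *
Y=np.array([.24,.97,0])*.042
P=np.array([.4942,-.3133,.253])
print("tips scene",proj("scene",[P-Y,P+Y,P]),"seen",(50/2.667+100,85/2.667+160),(200/2.667+100,70/2.667+160))
print("tool tip line",proj("scene",[[.495,-.3115,.145],[.495,-.3115,.056]]),proj("top",[[.495,-.3115,.145],[.495,-.3115,.056]]))
E
python3 -m crank '0.0007 -0.004 0.07 0 0 0 0; 0.0007 -0.004 0.14 0 0 0 0; 0.0007 -0.004 0.2 0 0 0 0; 0.0007 -0.004 0.2 0 0 0 0; 0.0007 -0.004 0.2 0 0 0 0'
```

```text
tips scene [[125.78662727 191.77353648]
 [173.73302448 186.92371125]
 [149.85981241 189.33851013]] seen (118.74765654293213, 191.87101612298463) (174.99062617172854, 186.246719160105)
tool tip line [[164.4850167  230.28669474]
 [174.12659994 259.45418635]] [[431.82719412 260.6380503 ]
 [425.29304914 265.06597866]]
t: 2.1
eef_pos: [0.496, -0.3105, 0.1407]
tool_rot: [-0.0, 0.993, -0.121, -0.0]
contact_force: [0.6, -0.4, 0.5]
gripper_width: 1.0
grasp_force: 0.0
```

```bash
python3 -m crank '-0.002 0 0.03 0 0 0 0; -0.002 0 0.06 0 0 0 0; -0.002 0 0.078 0 0 0 0; -0.002 0 0.078 0 0 0 0; -0.002 0 0.078 0 0 0 1; -0.002 0 0.078 0 0 0 1; -0.002 0 0.078 0 0 0 1; -0.002 0 0.078 0 0 0 1; -0.002 0 0.078 0 0 0 1; -0.002 0 0.078 0 0 0 1; -0.002 0 0.078 0 0 0 1; -0.002 0 0.078 0 0 0 1; -0.002 0 0.078 0 0 0 1; -0.002 0 0.078 0 0 0 1; -0.002 0 0.078 0 0 0 1; -0.002 0 0.078 0 0 0 1' 90
```

```text
t: 3.7
eef_pos: [0.4953, -0.3101, 0.1017]
tool_rot: [0.0, 0.993, -0.121, 0.0]
contact_force: [-1.1, 0.9, 5.9]
gripper_width: 0.174
grasp_force: 87.7
```

```bash
python3 -m crank '0 0 -0.04 0 0 0 1; 0 0 -0.1 0 0 0 1; 0 0 -0.18 0 0 0 1; 0 0 -0.26 0 0 0 1; 0 0 -0.3 0 0 0 1; 0 0 -0.3 0 0 0 1; 0 0 -0.3 0 0 0 1'; python3 go.py .653 -.036 .2 -2.84
python3 - <<'E'
from station import eyes
import cv2,numpy as np
a=eyes.read_camera("top")["image"][180:330,340:490,::-1];b=eyes.read_camera("scene")["image"][130:280,80:230,::-1]
cv2.imwrite("pics/m4.png",np.hstack([cv2.resize(i,(400,400),interpolation=2) for i in(a,b)]))
E
```

```text
t: 4.4
eef_pos: [0.4946, -0.3097, 0.2505]
tool_rot: [-0.0, 0.993, -0.121, -0.0]
contact_force: [0.0, 0.1, -1.4]
gripper_width: 0.174
grasp_force: 87.6
shift [ 0.1763 -0.6074  0.1009] turn [1.000e-04 2.000e-04 3.269e-01] t 4.4 q7 -1.37
```

View pics/m4.png

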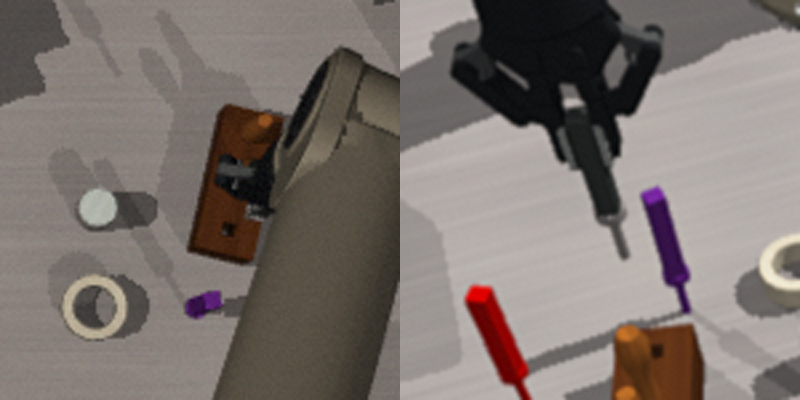

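```bash
python3 go.py .653 -.036 .2 .3; python3 -c "
from h import *
print(proj('scene',[[.4946,-.3097,.157]]))"; python3 -m crank '0.05 -0.1 0 0 0 -0.045 1; 0.08 -0.19 0 0 0 -0.09 1; 0.11 -0.28 0 0 0 -0.135 1; 0.14 -0.37 0 0 0 -0.18 1; 0.16 -0.46 0.02 0 0 -0.225 1; 0.17 -0.53 0.04 0 0 -0.27 1; 0.1763 -0.58 0.06 0 0 -0.315 1; 0.1763 -0.6074 0.08 0 0 -0.36 1; 0.1763 -0.6074 0.1 0 0 -0.405 1; 0.1763 -0.6074 0.1 0 0 -0.45 1; 0.1763 -0.6074 0.1 0 0 -0.495 1; 0.1763 -0.6074 0.1 0 0 -0.54 1; 0.1763 -0.6074 0.1 0 0 -0.585 1; 0.1763 -0.6074 0.1 0 0 -0.63 1; 0.1763 -0.6074 0.1 0 0 -0.672 1; 0.1763 -0.6074 0.1 0 0 -0.672 1; 0.1763 -0.6074 0.1 0 0 -0.672 1; 0.1763 -0.6074 0.1 0 0 -0.672 1'; python3 go.py .653 -.036 .16 .3
python3 - <<'E'
from station import eyes
import cv2,numpy as np
a=eyes.read_camera("top")["image"][150:240,270:360,::-1];b=eyes.read_camera("scene")["image"][210:310,270:370,::-1]
cv2.imwrite("pics/m5.png",np.hstack([cv2.resize(i,(400,400),interpolation=2) for i in(a,b)]))
E
```

```text
shift [ 0.1779 -0.6071  0.0985] turn [-1.300e-03  4.000e-04 -6.726e-01] t 4.5 q7 -1.37
[[163.98223321 225.65792528]]
t: 6.3
eef_pos: [0.6531, -0.0363, 0.2005]
tool_rot: [-0.001, 0.595, 0.804, -0.0]
contact_force: [-1.2, -0.2, -0.5]
gripper_width: 0.176
grasp_force: 87.8
shift [0.0006 0.     0.0811] turn [-0.0003 -0.0001 -0.0014] t 6.3 q7 0.01
```

View pics/m5.png

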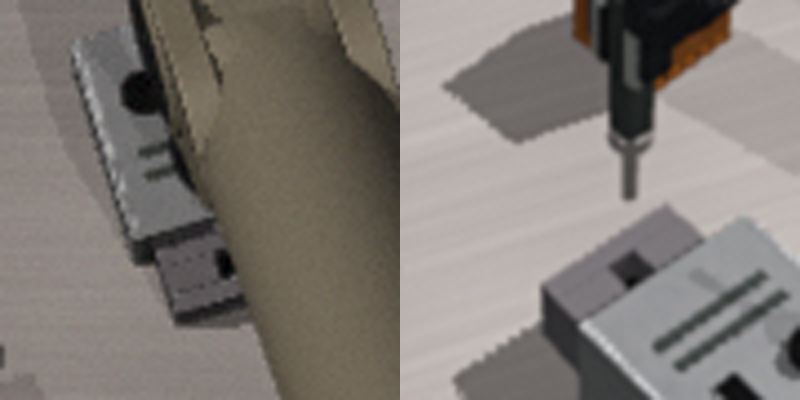

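Run:
```python
from h import *
print(proj('scene',[[.6531,-.0363,.107],[.6531,-.0363,.05]]), back('scene',(327,259.3),.107), back('scene',(327.9,277.5),.05))
```

```text
[[326.94835323 259.03062964]
 [326.76206184 276.98197009]] [ 0.65376029 -0.03646954  0.107     ] [ 0.65518776 -0.03468941  0.05      ]
```

```bash
python3 -m crank '0.001 0.002 0.03 0 0 0 1; 0.001 0.002 0.07 0 0 0 1; 0.001 0.002 0.1 0 0 0 1; 0.001 0.002 0.115 0 0 0 1; 0.001 0.002 0.13 0 0 0 1; 0.001 0.002 0.145 0 0 0 1; 0.001 0.002 0.145 0 0 0 1; 0.001 0.002 0.145 0 0 0 1' 110
```

```text
t: 7.2
eef_pos: [0.6545, -0.0355, 0.1291]
tool_rot: [0.0, 0.594, 0.804, 0.0]
contact_force: [0.7, 0.2, -0.6]
gripper_width: 0.174
grasp_force: 107.2
```

```bash
python3 -m crank '0 0 0.008 0 0 0 1; 0 0 0.016 0 0 0 1; 0 0 0.024 0 0 0 1; 0 0 0.03 0 0 0 1; 0 0 0.03 0 0 0 1; 0 0 0.03 0 0 0 1'
```

```text
t: 7.8
eef_pos: [0.6548, -0.0355, 0.1143]
tool_rot: [0.0, 0.594, 0.804, 0.0]
contact_force: [0.4, 0.2, 4.8]
gripper_width: 0.173
grasp_force: 108.1
```

```bash
python3 -m crank '0 0 0.002 0 0 0 1; 0 -0.01 0.002 0 0 0 1; 0 -0.02 0.002 0 0 0 1; 0 -0.035 0.002 0 0 0 1; 0 -0.05 0.002 0 0 0 1; 0 -0.065 0.002 0 0 0 1; 0 -0.08 0.002 0 0 0 1; 0 -0.095 0.002 0 0 0 1; 0 -0.11 0.002 0 0 0 1; 0 -0.125 0.002 0 0 0 1; 0 -0.14 0.002 0 0 0 1; 0 -0.15 0.002 0 0 0 1; 0 -0.155 0.002 0 0 0 1; 0 -0.155 0.002 0 0 0 1'
```

```text
t: 9.2
eef_pos: [0.5808, -0.0583, 0.1137]
tool_rot: [0.001, 0.594, 0.804, 0.001]
contact_force: [2.1, -0.3, 6.9]
gripper_width: 0.176
grasp_force: 108.3
```

```bash
python3 -m crank '0 -0.005 0 0 0 0 1; 0 -0.01 0 0 0 0 1; 0 -0.012 0 0 0 0 1; 0 -0.012 0 0 0 0 1; 0 -0.012 0 0 0 0 1'
```

```text
t: 9.7
eef_pos: [0.5762, -0.0593, 0.1139]
tool_rot: [0.001, 0.594, 0.804, 0.002]
contact_force: [3.0, 1.8, 5.7]
gripper_width: 0.17
grasp_force: 108.0
```

```bash
python3 -m crank '0 -0.004 0 0 0 0 1; 0 -0.008 0 0 0 0 1; 0 -0.008 0 0 0 0 1; 0 -0.008 0 0 0 0 1';python3 - <<'E'
from station import eyes
import cv2,numpy as np
a=eyes.read_camera("top")["image"][150:250,270:370,::-1];b=eyes.read_camera("scene")["image"][220:320,270:370,::-1]
cv2.imwrite("pics/m6.png",np.hstack([cv2.resize(i,(400,400),interpolation=2) for i in(a,b)]))
E
```

```text
t: 10.1
eef_pos: [0.5737, -0.0599, 0.114]
tool_rot: [0.002, 0.594, 0.804, 0.003]
contact_force: [7.8, 2.7, 1.3]
gripper_width: 0.173
grasp_force: 108.1
```

View pics/m6.png

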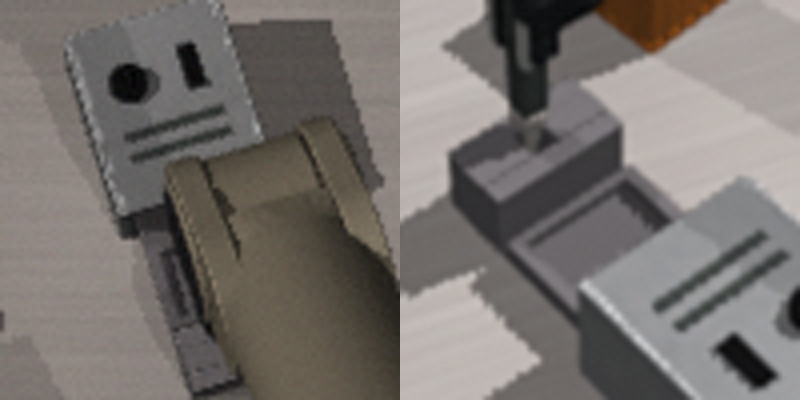

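```bash
python3 - <<'E'
from h import *
c,s=np.cos(.3),np.sin(.3)
for uv in [(295,271.25),(325.5,251.25)]:
    p=back('scene',uv,.05); d=p[:2]-[.6765,-.0285]; print(p,"box frame",c*d[0]+s*d[1],-s*d[0]+c*d[1])
E
python3 go.py .5737 -.0599 .21 .3
```

```text
[ 0.61483425 -0.09038483  0.05      ] box frame -0.07719976107750726 -0.04089736339002953
[ 0.58936519 -0.01235778  0.05      ] box frame -0.07847271495615106 0.04117134842754957
shift [ 1.000e-04  1.400e-03 -1.921e-01] turn [ 0.0023  0.     -0.0004] t 10.2 q7 -0.0
```

```bash
python3 -m crank '0 0.003 0.002 0 0 0 1; 0 0.003 0.003 0 0 0 1; 0 0.003 0.003 0 0 0 1; 0 0.003 0.003 0 0 0 1'
```

```text
t: 10.6
eef_pos: [0.5745, -0.0599, 0.1135]
tool_rot: [0.002, 0.594, 0.804, 0.002]
contact_force: [2.2, 1.8, 13.5]
gripper_width: 0.173
grasp_force: 109.5
```

```bash
python3 -m crank '0 0.006 0 0 0 0 1; 0 0.008 -0.02 0 0 0 1; 0 0.008 -0.06 0 0 0 1; 0 0.008 -0.12 0 0 0 1; 0 0.008 -0.2 0 0 0 1; 0 0.008 -0.23 0 0 0 1; 0 0.008 -0.23 0 0 0 1'; python3 -c "
from h import *
a=[back('top',u,.08) for u in [(282.5,294.5),(271.25,270),(294.25,261.25),(303.25,283.25)]]
b=[back('scene',u,.08) for u in [(333.3,183.3),(354,195),(333.7,209.3),(313.3,195.7)]]
print(np.mean(a,0),np.mean(b,0))"; python3 go.py .4653 .0565 .228 .3
```

```text
t: 11.3
eef_pos: [0.5763, -0.0598, 0.2278]
tool_rot: [0.001, 0.594, 0.804, 0.0]
contact_force: [0.9, 0.2, -0.8]
gripper_width: 0.169
grasp_force: 108.0
[0.46200437 0.05354154 0.08      ] [0.46973991 0.05715784 0.08      ]
shift [ 0.2875 -0.144  -0.0012] turn [ 0.0006  0.0005 -0.0008] t 11.3 q7 0.08
```

```bash
python3 -m crank '0.07 -0.035 0 0 0 0 1; 0.14 -0.07 0 0 0 0 1; 0.21 -0.105 0 0 0 0 1; 0.26 -0.13 0 0 0 0 1; 0.287 -0.143 0 0 0 0 1; 0.287 -0.143 0.06 0 0 0 1; 0.287 -0.143 0.06 0 0 0 1; 0.287 -0.143 0.06 0 0 0 1; 0.287 -0.143 0.06 0 0 0 1'; python3 -c "
from station import eyes
import cv2,numpy as np
a=eyes.read_camera('top')['image'][150:310,180:340,::-1];b=eyes.read_camera('scene')['image'][130:250,270:390,::-1]
cv2.imwrite('pics/m7.png',np.hstack([cv2.resize(i,(400,400),interpolation=2) for i in(a,b)]))"
```

```text
t: 12.2
eef_pos: [0.4661, 0.0561, 0.1967]
tool_rot: [-0.0, 0.595, 0.804, 0.0]
contact_force: [0.0, 0.2, -0.8]
gripper_width: 0.169
grasp_force: 108.0
```

View pics/m7.png

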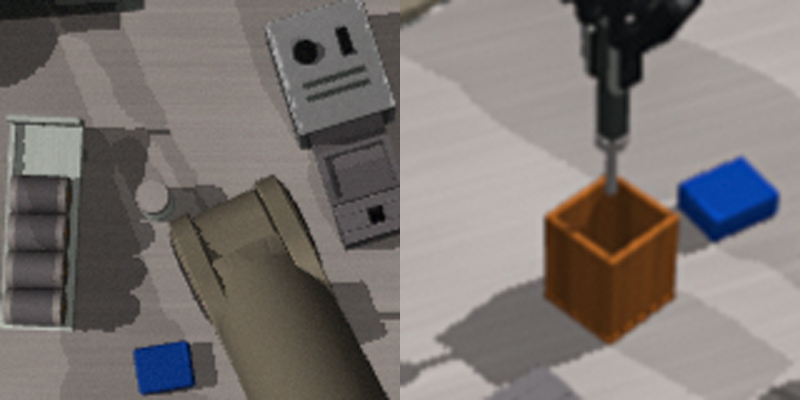

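```bash
python3 -m crank '0 0 0.05 0 0 0 1; 0 0 0.1 0 0 0 1; 0 0 0.14 0 0 0 1; 0 0 0.17 0 0 0 1; 0 0 0.188 0 0 0 1; 0 0 0.188 0 0 0 1; 0 0 0.188 0 0 0 0.6; 0 0 0.188 0 0 0 0.6; 0 0 0.188 0 0 0 0.4; 0 0 0.188 0 0 0 0; 0 0 0.188 0 0 0 0; 0 0 0.188 0 0 0 0; 0 0 0.188 0 0 0 0;0 0 0.188 0 0 0 0;0 0 0.188 0 0 0 0' 30; python3 -c "
from station import eyes
import cv2,numpy as np
b=eyes.read_camera('scene')['image'][130:250,270:390,::-1]
cv2.imwrite('pics/m8.png',cv2.resize(b,(400,400),interpolation=2))"
```

```text
t: 13.8
eef_pos: [0.4654, 0.0566, 0.1023]
tool_rot: [-0.0, 0.594, 0.804, -0.0]
contact_force: [-0.5, -0.2, 0.8]
gripper_width: 0.994
grasp_force: 0.0
```

View pics/m8.png

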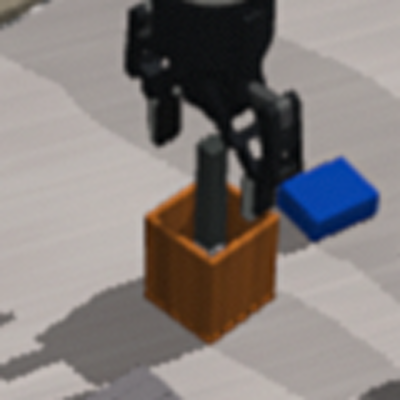

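The tool stands in the pot, tilted only slightly and clear of the opened fingers. I have now viewed 10 pictures, so the rest goes by numbers.

```bash
python3 -m crank '0 0 -0.04 0 0 0 0; 0 0 -0.1 0 0 0 0; 0 0 -0.18 0 0 0 0; 0 0 -0.26 0 0 0 0; 0 0 -0.3 0 0 0 0; 0 0 -0.3 0 0 0 0'; python3 -c "
from h import *
print('cell1 top',back('top',(194.5,272.3),.05), back('top',(181.6,272.3),.055),back('top',(207,272.3),.055))
# scene: visible -y end hub of each cell (orange), crop base (405,160) scale 3 at (0,405)
for i,uv in enumerate([(46,473),(71,501),(96,531),(122,562)]): print('hub',i+1,back('scene',(405+uv[0]/3,160+(uv[1]-405)/3),.05+.0049*i))
for i in range(4): print(proj('scene',[[.4828+.04*i+.03*np.sin(-.0335),.304-.03,.05+.0049*i]]))
"; python3 go.py .4828 .304 .2 1.537
```

```text
t: 14.45
eef_pos: [0.4673, 0.0571, 0.2554]
tool_rot: [0.002, 0.594, 0.804, 0.002]
contact_force: [0.8, -0.1, -0.8]
gripper_width: 0.998
grasp_force: 0.0
cell1 top [0.47967152 0.30288474 0.05      ] [0.47928182 0.33608615 0.055     ] [0.47891457 0.26881296 0.055     ]
hub 1 [0.47905228 0.27719966 0.05      ]
hub 2 [0.51884113 0.27588717 0.0549    ]
hub 3 [0.55891305 0.2733792  0.0598    ]
hub 4 [0.59848722 0.27097209 0.0647    ]
[[419.72051821 183.74504614]]
[[428.59968369 193.03020994]]
[[437.89832628 202.75403134]]
[[447.64689104 212.94834755]]
shift [0.4632 0.1739 0.111 ] turn [ 0.0013  0.0017 -0.3945] t 14.45 q7 -0.08
```

```bash
python3 -m crank '0.07 0.03 0 0 0 -0.045 0; 0.14 0.05 0 0 0 -0.09 0; 0.21 0.08 0 0 0 -0.135 0; 0.28 0.1 0 0 0 -0.18 0; 0.35 0.13 0 0 0 -0.225 0; 0.41 0.155 0.03 0 0 -0.27 0; 0.45 0.17 0.06 0 0 -0.315 0; 0.4632 0.1739 0.1 0 0 -0.36 0; 0.4632 0.1739 0.11 0 0 -0.394 0; 0.4632 0.1739 0.11 0 0 -0.394 0; 0.4632 0.1739 0.11 0 0 -0.394 0; 0.4632 0.1739 0.11 0 0 -0.394 0'; python3 go.py .481 .3045 .037 1.537
```

```text
t: 15.65
eef_pos: [0.4807, 0.3034, 0.1975]
tool_rot: [0.0, 0.019, 1.0, 0.0]
contact_force: [-0.5, 0.4, 0.9]
gripper_width: 1.0
grasp_force: 0.0
shift [-3.000e-04  2.300e-03  3.211e-01] turn [ 0.      0.0001 -0.0012] t 15.65 q7 0.46
```

```bash
python3 -m crank '0 0.002 0.06 0 0 0 0; 0 0.002 0.12 0 0 0 0; 0 0.002 0.18 0 0 0 0; 0 0.002 0.23 0 0 0 0; 0 0.002 0.26 0 0 0 0; 0 0.002 0.28 0 0 0 0; 0 0.002 0.3 0 0 0 0; 0 0.002 0.315 0 0 0 0; 0 0.002 0.321 0 0 0 0; 0 0.002 0.321 0 0 0 0; 0 0.002 0.321 0 0 0 0'
```

```text
t: 16.75
eef_pos: [0.4808, 0.3048, 0.0373]
tool_rot: [0.0, 0.018, 1.0, 0.0]
contact_force: [0.1, -0.0, -0.3]
gripper_width: 0.999
grasp_force: 0.0
```

```bash
python3 -m crank '0 0 0 0 0 0 0.1; 0 0 0 0 0 0 0.15; 0 0 0 0 0 0 0.2; 0 0 0 0 0 0 0.25; 0 0 0 0 0 0 0.3; 0 0 0 0 0 0 0.4; 0 0 0 0 0 0 1; 0 0 0 0 0 0 1; 0 0 0 0 0 0 1; 0 0 0 0 0 0 1; 0 0 0 0 0 0 1' 50
```

```text
t: 17.85
eef_pos: [0.4808, 0.306, 0.0377]
tool_rot: [0.001, 0.017, 1.0, 0.001]
contact_force: [-0.8, 2.7, 6.1]
gripper_width: 0.696
grasp_force: 53.1
```

```bash
python3 -m crank '0 0 -0.006 0 0 0 1; 0 0 -0.012 0 0 0 1; 0 0 -0.02 0 0 0 1; 0 0 -0.03 0 0 0 1; 0 0 -0.04 0 0 0 1; 0 0 -0.05 0 0 0 1; 0 0 -0.06 0 0 0 1; 0 0 -0.07 0 0 0 1; 0 0 -0.08 0 0 0 1; 0 0 -0.1 0 0 0 1; 0 0 -0.14 0 0 0 1; 0 0 -0.2 0 0 0 1; 0 0 -0.26 0 0 0 1; 0 0 -0.3 0 0 0 1; 0 0 -0.3 0 0 0 1; 0 0 -0.3 0 0 0 1' 60; python3 -c "
from station import eyes
import pickle,cv2
d={n:eyes.read_camera(n) for n in('top','scene')}
pickle.dump(d,open('c1.pkl','wb'))
from h import D,proj,back
import numpy as np
# lane strip brightness along centreline, before & after
for nm,dd in(('before',D),('after',d)):
    g=dd['top']['image'].mean(2); print(nm,[int(g[r,190:200].mean()) for r in range(194,286,2)])
    g=cv2.cvtColor(dd['scene']['image'],6).astype(int)
    P=proj('scene',[[.4828+.005*i,.304-.02-.0335*.005*i,.07+.005*i*.12] for i in range(-6,36)]).round().astype(int); print([int(g[v,u]) for u,v in P])
"
```

```text
t: 19.45
eef_pos: [0.4806, 0.3042, 0.1868]
tool_rot: [0.0, 0.018, 1.0, -0.0]
contact_force: [-0.0, -1.7, -2.3]
gripper_width: 0.701
grasp_force: 65.1
before [113, 136, 154, 155, 173, 172, 174, 175, 174, 161, 153, 153, 154, 57, 59, 73, 82, 85, 80, 70, 49, 48, 66, 77, 85, 83, 78, 65, 31, 57, 71, 80, 85, 81, 73, 52, 43, 63, 76, 85, 84, 78, 67, 104, 124, 128]
[177, 178, 178, 150, 125, 136, 142, 120, 105, 91, 84, 89, 157, 155, 131, 114, 103, 88, 83, 105, 119, 153, 142, 109, 101, 85, 81, 102, 153, 127, 117, 111, 98, 90, 77, 69, 61, 45, 67, 98, 132, 194]
after [121, 135, 142, 143, 160, 162, 163, 163, 162, 163, 164, 164, 174, 177, 176, 179, 178, 165, 166, 166, 155, 51, 69, 70, 51, 37, 47, 56, 64, 70, 76, 82, 86, 92, 97, 100, 104, 107, 110, 113, 115, 115, 114, 114, 113, 112]
[184, 184, 179, 147, 128, 130, 149, 127, 107, 93, 85, 91, 159, 158, 149, 112, 105, 90, 83, 102, 122, 142, 135, 110, 103, 90, 83, 76, 59, 47, 48, 91, 123, 197, 198, 199, 199, 220, 227, 224, 219, 208]
```

```bash
python3 -c "
import pickle,cv2,numpy as np
from h import proj,back
d=pickle.load(open('c1.pkl','rb'))
for n in('top','scene'):
    g=cv2.cvtColor(d[n]['image'],cv2.COLOR_RGB2GRAY)
    u,v=proj(n,[[.5805,-.058,.05]])[0].round().astype(int)
    w=g[v-6:v+7,u-6:u+7].astype(float); m=np.clip(60-w,0,None); yy,xx=np.mgrid[v-6:v+7,u-6:u+7]
    c=((m*xx).sum()/m.sum(),(m*yy).sum()/m.sum()); p=back(n,c,.05)
    print(n,(u,v),c,w.min(),p,'seat',p[:2]+.058*np.array([np.cos(.3),np.sin(.3)])); print(w.astype(int))
"; python3 go.py .636 -.041 .187 1.871
```

```text
top (np.int64(330), np.int64(234)) (np.float64(330.0956572769953), np.float64(235.24354460093898)) 0.0 [ 0.57796053 -0.05895137  0.05      ] seat [ 0.63337005 -0.04181119]
[[ 71  60  44  49 103  94  88  88  89  90  89  88  88]
 [ 51  82  90  85  87  87  90  87  88  91  90  90  89]
 [ 86  88  88  90  87  91  92  90  87  87  89  95  84]
 [ 89  87  91  90  88  85  87  83  82  79  72  87  89]
 [ 89  89  87  84  80  63  45  30  20  80  91  89  87]
 [ 88  95  71  40  31  31  19  17  13  65  84  92  88]
 [ 61  83  71  33  15  16   7  12  10  64  86  87  88]
 [ 84  85  89  35  12  12  11  10  12  45  83  90  87]
 [ 88  87  90  58  20   7   6   8   0  13  64  80  88]
 [ 84  88  86  56  16   8   8   7   9  19  71  77  77]
 [ 91  86  89  91  38  11  15  39  33  44  90  91  88]
 [ 92  90  87  86  60  39  42 101  93  91  88  86  87]
 [ 82  89  68  68  86  91  88  87  88  91  88  89  91]]
scene (np.int64(304), np.int64(255)) (np.float64(303.8142857142857), np.float64(254.475)) 28.0 [ 0.58016072 -0.05769702  0.05      ] seat [ 0.63557023 -0.04055685]
[[116 118 120 121 120 115 108 114 118 120 119 118 118]
 [119 120 119 119 112  90  74  88 111 121 119 118 119]
 [120 118 114 101  79  57  47  60  89 111 120 119 120]
 [118 106  86  70  52  44  42  45  61  89 112 121 119]
 [100  75  59  53  46  45  44  42  44  62  88 109 113]
 [ 95  67  53  47  45  46  43  43  40  44  58  80 102]
 [109  87  63  46  44  44  43  40  40  46  64  85 109]
 [119 111  86  57  44  38  32  41  56  77 103 113 118]
 [119 119 110  85  56  28  30  64  98 111 121 120 119]
 [119 120 120 110  80  56  67 104 119 119 120 121 120]
 [120 118 116 112 102 102 109 118 120 119 120 120 118]
 [116 112 103 102 111 117 119 121 119 120 119 112 100]
 [107 104 113 111 116 119 119 121 120 117 107  83  68]]
shift [-0.336  -0.6781 -0.0024] turn [-0.0004 -0.0006 -0.1067] t 19.55 q7 0.45
```

```bash
python3 go.py .635 -.041 .187 1.871; python3 -m crank '-0.02 -0.04 0 0 0 -0.01 1; -0.05 -0.1 0 0 0 -0.02 1; -0.08 -0.16 0 0 0 -0.03 1; -0.11 -0.22 0 0 0 -0.04 1; -0.14 -0.28 0 0 0 -0.05 1; -0.17 -0.34 0 0 0 -0.06 1; -0.2 -0.4 0 0 0 -0.07 1; -0.23 -0.46 0 0 0 -0.08 1; -0.26 -0.52 0 0 0 -0.09 1; -0.29 -0.58 0 0 0 -0.1 1; -0.31 -0.63 0 0 0 -0.1067 1; -0.325 -0.66 0 0 0 -0.1067 1; -0.334 -0.6781 0 0 0 -0.1067 1; -0.334 -0.6781 0 0 0 -0.1067 1; -0.334 -0.6781 0 0 0 -0.1067 1'; python3 go.py .635 -.041 .07 1.871
```

```text
shift [-0.334  -0.6781 -0.0024] turn [-0.0004 -0.0006 -0.1067] t 19.55 q7 0.45
t: 21.05
eef_pos: [0.6351, -0.0383, 0.1867]
tool_rot: [-0.0, -0.15, 0.989, 0.001]
contact_force: [0.1, 0.1, -1.5]
gripper_width: 0.69
grasp_force: 65.1
shift [ 0.0018 -0.0053  0.2334] turn [ 0.0004 -0.      0.0006] t 21.05 q7 1.39
```

```bash
python3 -m crank '0.001 -0.003 0.05 0 0 0 1; 0.002 -0.005 0.11 0 0 0 1; 0.002 -0.005 0.17 0 0 0 1; 0.002 -0.005 0.21 0 0 0 1; 0.002 -0.005 0.24 0 0 0 1; 0.002 -0.005 0.26 0 0 0 1; 0.002 -0.005 0.275 0 0 0 1; 0.002 -0.005 0.29 0 0 0 1;  0.002 -0.005 0.29 0 0 0 1;  0.002 -0.005 0.29 0 0 0 1'; python3 go.py .635 -.041 .023 1.871
```

```text
t: 22.05
eef_pos: [0.6358, -0.0428, 0.0423]
tool_rot: [0.0, -0.149, 0.989, -0.0]
contact_force: [0.3, 0.0, -1.2]
gripper_width: 0.694
grasp_force: 65.1
shift [0.0004 0.004  0.0386] turn [-0.0001  0.0002 -0.    ] t 22.05 q7 1.28
```

```bash
python3 -m crank '0 0.002 0.008 0 0 0 1; 0 0.003 0.016 0 0 0 1; 0 0.003 0.022 0 0 0 1; 0 0.003 0.028 0 0 0 1; 0 0.003 0.032 0 0 0 1; 0 0.003 0.032 0 0 0 1; 0 0.003 0.032 0 0 0 1'
```

```text
t: 22.75
eef_pos: [0.635, -0.0414, 0.0258]
tool_rot: [0.0, -0.15, 0.989, 0.0]
contact_force: [-0.9, 0.3, -0.6]
gripper_width: 0.689
grasp_force: 65.1
```

```bash
python3 -m crank '0 0 0.002 0 0 0 1; 0 0 0.004 0 0 0 1; 0 0 0.006 0 0 0 1; 0 0 0.006 0 0 0 1; 0 0 0.006 0 0 0 1'
```

```text
t: 23.25
eef_pos: [0.6349, -0.0414, 0.0228]
tool_rot: [-0.0, -0.15, 0.989, -0.0]
contact_force: [-0.9, 0.3, -1.5]
gripper_width: 0.691
grasp_force: 65.1
```

```bash
python3 -m crank '0 0 0.002 0 0 0 1; 0 0 0.004 0 0 0 1; 0 0 0.004 0 0 0 1; 0 0 0.004 0 0 0 1'
```

```text
t: 23.65
eef_pos: [0.6359, -0.0412, 0.0222]
tool_rot: [0.001, -0.15, 0.989, -0.0]
contact_force: [-1.5, -0.3, 6.4]
gripper_width: 0.689
grasp_force: 66.2
```

```bash
python3 -m crank '0 0 0 0 0 0 0.3; 0 0 0 0 0 0 0.28; 0 0 0 0 0 0 0.25; 0 0 0 0 0 0 0.2; 0 0 0 0 0 0 0.1; 0 0 0 0 0 0 0; 0 0 0 0 0 0 0; 0 0 0 0 0 0 0; 0 0 -0.03 0 0 0 0; 0 0 -0.08 0 0 0 0; 0 0 -0.16 0 0 0 0; 0 0 -0.26 0 0 0 0; 0 0 -0.36 0 0 0 0; 0 0 -0.4 0 0 0 0; 0 0 -0.4 0 0 0 0; 0 0 -0.4 0 0 0 0' 30; python3 go.py .5 -.3 .3 1.871
```

```text
t: 25.25
eef_pos: [0.6348, -0.0415, 0.2215]
tool_rot: [0.0, -0.15, 0.989, -0.0]
contact_force: [1.0, 1.1, -0.6]
gripper_width: 0.999
grasp_force: 0.0
shift [ 0.4104 -0.4142 -0.1569] turn [-0.0003  0.0002  0.    ] t 25.25 q7 1.42
```

Run:
```python
import cv2,numpy as np
from h import proj,back
from station import eyes
d={'scene':eyes.read_camera('scene')}
im=d['scene']['image']; h=cv2.cvtColor(im,cv2.COLOR_RGB2HSV)
Y=np.array([-np.sin(.3),np.cos(.3),0]); s=np.array([.635,-.041,.034])
print("expected -y end",proj('scene',[s-.03*Y])[0],"+y end",proj('scene',[s+.03*Y])[0])
m=cv2.inRange(h,(8,110,60),(30,255,255)); n,l,st,c=cv2.connectedComponentsWithStats(m)
for i in range(1,n):
    if 4<st[i,4]<80 and 250<c[i][0]<500 and 150<c[i][1]<300: print(c[i].round(1),st[i,4],back('scene',c[i],.034).round(4))
for k in range(2): print('lane hub exp',proj('scene',[[.4805+.04*k,.275,.05+.005*k]])[0])
g=cv2.cvtColor(im,cv2.COLOR_RGB2GRAY); u,v=304,255; w=g[v-6:v+7,u-6:u+7].astype(float); mm=np.clip(60-w,0,None); yy,xx=np.mgrid[v-6:v+7,u-6:u+7]
print('well',(mm*xx).sum()/mm.sum(),(mm*yy).sum()/mm.sum())
b=(g[150:230,300:370]<70)&(h[150:230,300:370,1]<110); n,l,st,c=cv2.connectedComponentsWithStats(b.astype(np.uint8))
for i in range(1,n):
    if st[i,4]>15: print('tool dark',st[i,:2]+[300,150],st[i,2:])
```

```text
expected -y end [309.84713268 283.42634882] +y end [332.29415541 268.65833847]
[419.9 182.4] 14 [0.4633 0.2873 0.034 ]
[467.5 185. ] 14 [0.5151 0.3883 0.034 ]
[427.9 192.1] 14 [0.5005 0.2881 0.034 ]
[436.4 201.7] 16 [0.5362 0.29   0.034 ]
[309.6 283.5] 17 [ 0.6438 -0.0702  0.034 ]
lane hub exp [419.82045419 183.29150583]
lane hub exp [428.70087834 192.52671746]
well 304.1914460285132 254.80651731160896
tool dark [300 150] [  57   70 2315]
```

```bash
python3 -m crank '0.05 -0.05 -0.08 0 0 0 0; 0.1 -0.1 -0.15 0 0 0 0; 0.2 -0.18 -0.2 0 0 0 0; 0.3 -0.26 -0.2 0 0 0 0; 0.4 -0.34 -0.2 0 0 0 0; 0.4 -0.41 -0.2 0 0 0 0; 0.4 -0.41 -0.2 0 0 0 0; 0.4 -0.41 -0.2 0 0 0 0'
python3 - <<'E'
import cv2,numpy as np
from h import proj
from station import eyes
im=eyes.read_camera('scene')['image']; h=cv2.cvtColor(im,cv2.COLOR_RGB2HSV); g=cv2.cvtColor(im,7)
b=(g[150:230,300:370]<75)&(h[150:230,300:370,1]<110); n,l,st,c=cv2.connectedComponentsWithStats(b.astype(np.uint8))
for i in range(1,n):
    if st[i,4]>15: print('dark',st[i,:2]+[300,150],st[i,2:])
print(proj('scene',[[.466,.056,.143],[.466,.056,.08],[.466,.056,.006]]))
E
```

```text
t: 26.1
eef_pos: [0.5017, -0.3021, 0.3185]
tool_rot: [-0.002, -0.145, 0.989, 0.001]
contact_force: [0.7, -0.6, -0.2]
gripper_width: 0.999
grasp_force: 0.0
dark [328 171] [ 10  34 291]
dark [353 190] [12 13 21]
[[332.86093003 173.41060549]
 [332.43903871 194.73857777]
 [331.98457593 217.71314258]]
```

```bash
python3 -c "
from station import ticket
print(ticket.hand_in())"
```

```text
the job is handed in; nothing more can be done
None
```

I've handed the job in (no verdict came back): the sled is fully out, the pin tool stands let go in the pot, the front cell lies in the sled's cradle, and the other three cells rolled forward and stayed in the lane.

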